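Lock the twist-on lid onto the electric samovar

TASK

Close the samovar: take its twist-lock lid from the wooden tray, lower it into the neck and feel for the gaps that let its three lugs drop through, press it down gently against the spring and turn it clockwise (seen from above) until the lugs come up against their stops, then let it rise into its notches and let go so that it stays locked down, level. Never lean on it hard, and leave the other things on the table where they are.

Things in the scene. Friction and masses are not known exactly. Their poses are not given: they have to be found in the camera images.
- lid: the samovar's steel lid, 200-300 g, upright on its nose on the tray. Origin: centre of the nose's flat underside, z up. Heights above it: nose 0-10 mm tapering from radius 22 to 30 mm; skirt of radius 30 mm up to 30 mm with three lugs at 14-19 mm; disc of radius 54 mm at 30-35 mm with a lip hanging to 22 mm; black upright bar grip on top, 35-77 mm
- lid_grip (a point): centre of the lid's bar grip, on its axis 62 mm above its origin: bar 46 mm long along the lid's x, 12 mm thick along its y, 42 mm high; grasp from above, fingers closing along y
- lid_lug (a point): outer end of one of the lid's three lugs, 39 mm out along the lid's x axis, 16.5 mm above its origin; the others lie at 120 and 240 degrees. Lugs 12.7 mm wide, 5 mm high, from the skirt (radius 30 mm) out to 39 mm
- samovar: electric samovar, steel, fixed to the table: 150 mm square black foot, 193 mm wide belly, side handles out to 117 mm along +-y, tap along -x out to 130 mm, 215 mm high without lid. Origin: centre of the underside of the foot
- samovar_neck (a point): centre of the neck's mouth (tube radius 48 mm), 215 mm above the table, at the top face of the bayonet ring inside it; axes as the samovar's. Ring bore radius 32.5 mm, with three gaps 17 mm (27 degrees) wide at 0, 120, 240 degrees from the samovar's x PLUS a turn of the ring up to 20 degrees either way that no reading gives: feel or look for it. Off the gaps the lugs rest on this face
- neck_seat (a point): fixed point on the neck's axis, 17 mm below its mouth: top of the unpressed spring seat, a rubber disc of radius 27 mm. With its lugs in the gaps the lid sinks freely until its origin is here. From here the seat goes down 14 mm, taking 4.5 N to start and 0.7 N more per mm
- neck_sill (a point): fixed point on the neck's axis, 25 mm below its mouth. After each gap, clockwise seen from above, comes a sill 6 mm thick, reaching from 13.5 to 20 degrees past the gap's centre: the lugs pass under it only while the lid's origin is at or below this point. Anticlockwise from the gaps is blocked
- neck_lock (a point): fixed point on the neck's axis, 21.5 mm below its mouth: where the lid's origin comes to rest when locked. From 30 to 37.5 degrees clockwise from the gaps' centres the lugs stand under notches, a solid stop at the end; let up there, the spring lifts the lid 3.5 mm above the sill's height into the notches. The ring's mount slips above 6 N m
- tray: wooden tray 260 x 260 mm, fixed, floor 10 mm and edges 24 mm above the table; origin under its centre. Along its +x side a compartment 32 mm high with a half-open sliding lid holds the spoons; the samovar's lid stands on the open part
- caddy_lid: small plain round tin lid on the tray, radius 30 mm, 29 mm high with ball knob, no lugs; not to be used. Origin under its centre
- sugar_bowl: white ceramic bowl, radius 50 mm, 60 mm high; origin under its centre
- cup: blue glass cup, radius 34 mm, 85 mm high; origin under its centre
- teapot: white teapot, radius 60 mm, 106 mm high; origin under its centre
- saucer: blue ceramic saucer, radius 70 mm, 18 mm high; origin under its centre
- spoon0: steel teaspoon, 135 mm, in the tray's compartment
- spoon1: second steel teaspoon, 135 mm, in the tray's compartment

How it is judged:
On the way, in this order (a step that is already met when the one before it is completed fails the run):
1. the lid stands in the neck with its lugs dropped into the gaps (horizontal distance between lid and samovar_neck below 0.006 m and z of lid in the frame of samovar_neck below -0.0158 m and angle between lid's own z axis and vertical below 0.1 rad), for 0.05 s.
2. the lid is pressed down so that the lugs pass under the sills (horizontal distance between lid and samovar_neck below 0.006 m and z of lid in the frame of samovar_neck below -0.0236 m), for 0.05 s.
At the end, for the whole second after the job is handed in: The lid is released and at rest, locked in the neck by its lugs against the spring: its origin 19.8 to 23.2 mm below the neck's mouth point, within 4 mm of the neck's axis sideways, level within 0.06 rad (horizontal distance between lid and samovar_neck below 0.004 m and z of lid in the frame of samovar_neck between -0.0232 and -0.0198 m and angle between lid's own z axis and vertical below 0.06 rad and linear speed of lid below 0.01 m/s and angular speed of lid below 0.1 rad/s); the robot touches nothing.
It fails at once if the lid and the samovar press on each other with more than 50 N (contact force between lid and samovar above 50 N).
It fails at once if another thing on the table or tray is moved by more than 30 mm (distance of any of caddy_lid, sugar_bowl, cup, teapot, saucer, spoon0, spoon1 from where it was at the start of the episode above 0.03 m).
It also fails if it takes over 67 s, if anything falls off the work surface, if the arm or the gripper's body presses on something with over 40 N, if the wrist force passes 120 N, or if a joint passes its speed limit or range.

ROBOT

A 6-joint arm with a two-finger parallel gripper is mounted at the origin on the work surface. World frame = base frame: x ahead of the robot, y to its left, z up, the work surface at z = 0. Lengths are in m, angles in rad, forces in N, time in s.
With the tool pointing down it reaches from about 0.35 to 0.775 m from the base axis. Payload 7.3 kg.
Tool frame: the origin (TCP) lies midway between the tips of the shut fingers; the grasp point (between the pads) lies 19 mm behind it; z points along the fingers, y is the direction in which the jaws open and shut (so a half turn about z gives the same grasp; the last joint's range is limited). The gripper opens to 92 mm and grips with 3 to 60 N. Pads are 19 mm wide; open, the fingers measure 130 mm over their backs; the gripper's body (75 mm by 190 mm) begins 47 mm behind the grasp point.
Start: joints at [-1.277, 0.342, 1.524, -0, 1.275, -0.146], TCP at [0.224, -0.475, 0.227] pointing down, gripper open.
Joint ranges: [-2.53, 2.53], [-0.77, 2.02], [0.04, 2.7], [-1, 4.14], [0.28, 2.66], [-3.11, 3.11]. Speed limits (rad/s): [2.57, 2.57, 3.14, 3.14, 3.14, 3.14].

INTERFACE

Orientations are given as [roll, pitch, yaw] about the fixed x, y, z axes, in that order (R = Rz(yaw) Ry(pitch) Rx(roll)).
In Python, from bench import * gives the robot as it stands.
- The arm moves only by the shell command python3 -m pendant 'ROWS' [OPENING] [FORCE]. ROWS is text: rows parted by semicolons, each of 6 numbers parted by spaces: the shift along the tool's x, y, z in units of 40 mm (1.0 is 40 mm), then the turn, a rotation vector about the tool's x, y, z in units of 5 degrees (1.0 is 5 degrees). In form: tx ty tz rx ry rz; .... A call has 1 to 8 rows; each row shifts and turns the commanded pose from where the row before left it, along the tool's axes as they then stand; what a row does not reach is not made up. A row lasts 1/8 s, in which the tool goes at most 62.5 mm and 10.7 degrees, less where a joint would pass 70% of its speed; a pose out of reach is approached as far as the arm can. A call is refused whole if a number of a shift passes 1 or a number of a turn 1, either way. A call with a gripper value outside its range is refused whole. OPENING is the opening, from 0 (shut) to 1 (fully open), set as the call begins (- or left out, the last holds). The fingers move at their own pace and stop on an object; FORCE is the grip in N (left out, the last holds). Time passes only in rows, so rows that do not move let the fingers close. It gives the time, the measured TCP pose, the force and the opening at its end, in the units of the state.
- sense(): the state, without advancing time (a new reading comes with each control period).
- camera(name): name is "scene" or "top" or "wrist"; returns the picture (420x560x3 uint8, blue, green, red); there is no depth.
- camera_model(name): a dict with "camera_matrix" (3x3 intrinsics, pixels), "D" ([k1, k2, p1, p2, k3] as OpenCV has them; the pictures are not rectified), "eye" and "rotation" of the camera in the world. Camera axes: x right, y up, looking along -z (the intrinsics and any distortion apply to the point x, -y, -z); pixel columns grow to the right and rows downward; lengths in m; the calibration is good to about 2 mm. A picture is of the moment at which its call begins: read the wrist's pose just before it. camera_model takes no time and is no camera call; for the wrist camera it gives the pose at the moment of the call.
- close_job(): hands the job in, once; it reports no verdict.
The state is a dict: "t": time; "joint_pos": joint angles; "dq": joint speeds; "effort": joint torques, N m; "tool_pos": TCP position; "eef_rot": TCP orientation; "force": force on the tool from outside, world axes, zero at the start; "moment": the same for the moment, N m; "finger_gap": finger opening in m.
Only numpy, scipy, OpenCV 4.12 (cv2) and the standard library are available. Lean on these libraries where they do the work, as an engineer would, in place of code of your own. Each camera call takes 0.05 s, during which the arm holds its last target.

## Working session

There is one attempt and no reset: what is moved stays moved. The work goes in short steps, Python scripts to look and compute and a shell command to move; the robot and the scene stay as the last step left them, time stands still between calls to the robot, and variables do not carry over. Pictures are saved under pics/ and viewed, and the job is handed in when it is done.

```bash
ls; mkdir -p pics; python3 - <<'E'
from bench import *
import cv2
s=sense(); print({k:s[k] for k in s})
for n in ("scene","top","wrist"):
    m=camera_model(n); print(n,m)
    cv2.imwrite(f"pics/{n}0.png",camera(n))
E
```

```text
pics
{'t': 0.0, 'joint_pos': array([-1.27698154e+00,  3.42717466e-01,  1.52503631e+00, -3.45257574e-05,
        1.27537840e+00, -1.45989376e-01]), 'dq': array([ 0.00011519,  0.00078579,  0.0013297 , -0.00285793,  0.00219059,
        0.00071883]), 'effort': array([-5.21773145e-04, -4.31248462e+01, -2.44215560e+01,  7.16139749e-02,
        5.58968622e-02, -1.13845317e-04]), 'tool_pos': array([ 0.22342023, -0.47463271,  0.22604095]), 'eef_rot': array([-3.14006470e+00, -1.91293097e-04,  4.39814092e-01]), 'force': array([-0.61812479,  0.59374873,  0.98937269]), 'moment': array([-0.02240702,  0.01000681, -0.03189853]), 'finger_gap': 0.09200179983465641}
scene {'camera_matrix': array([[433.30483508,   0.        , 290.67632204],
       [  0.        , 433.30483508, 212.43633741],
       [  0.        ,   0.        ,   1.        ]]), 'D': array([-0.05544932,  0.        ,  0.        ,  0.        ,  0.        ]), 'eye': array([ 0.8174355 , -0.4609322 ,  1.04592235]), 'rotation': array([0.54685287, 0.00959514, 0.40128027])}
top {'camera_matrix': array([[517.54436022,   0.        , 275.11687655],
       [  0.        , 517.54436022, 205.97236299],
       [  0.        ,   0.        ,   1.        ]]), 'D': array([-0.02264259,  0.        ,  0.        ,  0.        ,  0.        ]), 'eye': array([0.507196  , 0.03297901, 1.13886424]), 'rotation': array([ 0.09115616, -0.00544977, -1.59232215])}
wrist {'camera_matrix': array([[349.07521789,   0.        , 280.35086549],
       [  0.        , 349.07521789, 212.49204892],
       [  0.        ,   0.        ,   1.        ]]), 'D': array([-0.01762069,  0.        ,  0.        ,  0.        ,  0.        ]), 'eye': array([ 0.28661298, -0.44423471,  0.38411282]), 'rotation': array([-0.26562769,  0.0021122 , -1.1307737 ])}
```

View pics/scene0.png

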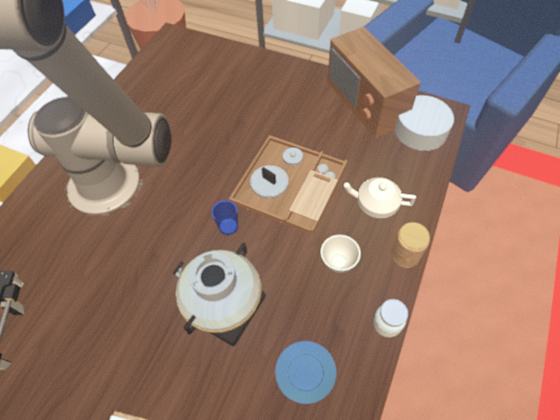

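View pics/top0.png

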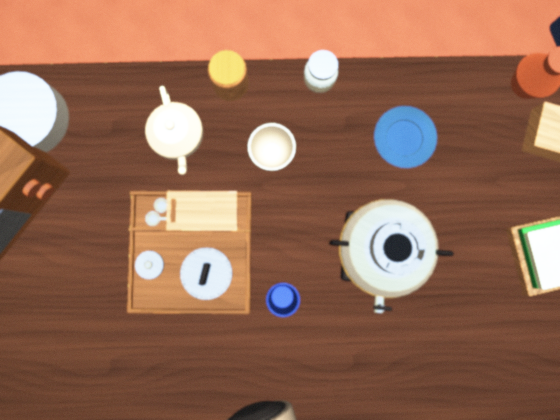

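View pics/wrist0.png

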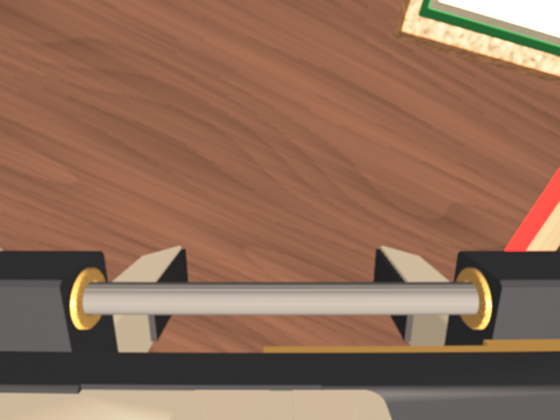

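```bash
cat > h.py <<'E'
import numpy as np, cv2
from scipy.spatial.transform import Rotation as R
def ray(m,uv):
    K=m["camera_matrix"];p=cv2.undistortPoints(np.array([[uv]],float),K,m["D"])[0,0]
    d=np.array([p[0],-p[1],-1.]);return m["eye"],R.from_euler('xyz',m["rotation"]).as_matrix()@d
def atz(m,uv,z):
    e,d=ray(m,uv);return e+d*(z-e[2])/d[2]
def proj(m,P):
    c=R.from_euler('xyz',m["rotation"]).as_matrix().T@(np.asarray(P,float)-m["eye"])
    q=np.array([[c[0],-c[1],-c[2]]])
    return cv2.projectPoints(q,np.zeros(3),np.zeros(3),m["camera_matrix"],m["D"])[0][0,0]
def crop(img,u,v,w,h,k,name):
    c=img[v:v+h,u:u+w];cv2.imwrite(name,cv2.resize(c,None,fx=k,fy=k,interpolation=cv2.INTER_CUBIC))
E
python3 - <<'E'
import cv2
from h import *
t=cv2.imread("pics/top0.png");s=cv2.imread("pics/scene0.png")
a=cv2.resize(t[185:325,320:460],None,fx=4,fy=4,interpolation=2)
cv2.imwrite("pics/a.png",a)
cv2.imwrite("pics/b.png",cv2.resize(t[185:325,120:260],None,fx=4,fy=4,interpolation=2))
cv2.imwrite("pics/c.png",cv2.resize(s[235:345,165:275],None,fx=5,fy=5,interpolation=2))
cv2.imwrite("pics/d.png",cv2.resize(s[130:230,225:355],None,fx=5,fy=5,interpolation=2))
E
```

```text
(no output)
```

View pics/a.png

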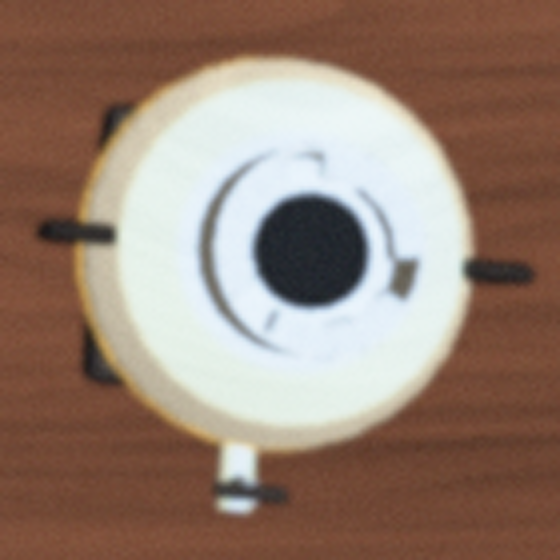

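View pics/b.png

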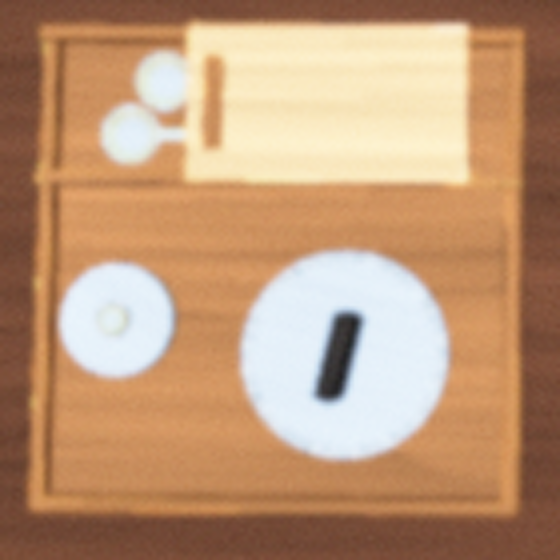

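View pics/c.png

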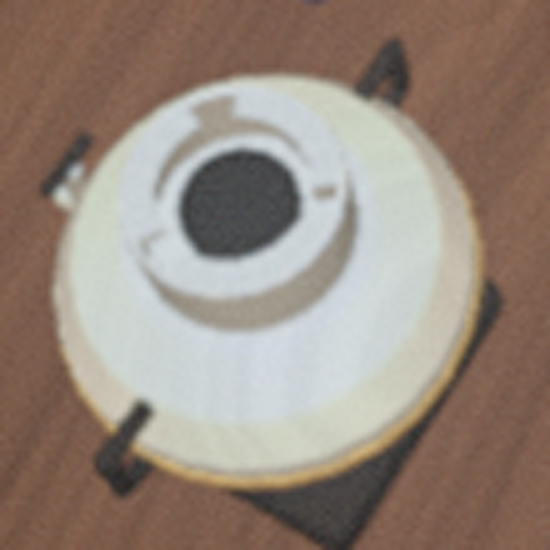

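View pics/d.png

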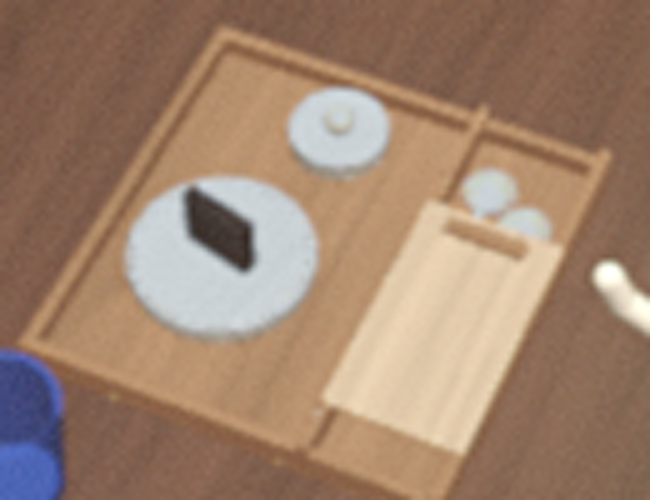

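```bash
python3 - <<'E'
from bench import *
from h import *
t=camera_model("top");s=camera_model("scene")
T=lambda u,v:(120+(u+.5)/4-.5,185+(v+.5)/4-.5)
A=lambda u,v:(320+(u+.5)/4-.5,185+(v+.5)/4-.5)
C=lambda u,v:(165+u/5-.4,235+v/5-.4)
D=lambda u,v:(225+u/5-.4,130+v/5-.4)
print("lid disc top",atz(t,T(345,355),.045),"scene",atz(s,D(221,252),.045))
print("grip top",atz(t,T(338.5,357),.087)); e1=atz(t,T(349,316),.087);e2=atz(t,T(328,398),.087)
print(e1,e2,np.degrees(np.arctan2(*(e1-e2)[1::-1])),np.linalg.norm(e1-e2))
print("seat top",atz(t,A(311,251),.198),"scene",atz(s,C(240,205),.198))
g=[A(404,278),A(320,160),A(268,320)]
n=atz(t,A(311,251),.198)
for q in g:
    p=atz(t,q,.215)-n; print("gap",p[:2],np.degrees(np.arctan2(p[1],p[0])),np.hypot(*p[:2]))
h1=atz(t,A(78,232),.17);h2=atz(t,A(500,271),.17);print("handles",h1,h2, np.degrees(np.arctan2(*(h1-h2)[1::-1]))-90)
print("tap",atz(t,A(240,492),.1))
for nm,uv,z in(("caddy",T(114,320),.03),("bowl",(272,147),.05),("cup",(282,298),.085),("teapot",(173,130),.09)): print(nm,atz(t,uv,z))
print("tray",[atz(t,T(*q),.024) for q in((40,30),(523,30),(518,512),(30,510))])
E
```

```text
lid disc top [0.46815175 0.17313172 0.045     ] scene [0.47122951 0.1715385  0.045     ]
grip top [0.46871802 0.17103761 0.087     ]
[0.48916957 0.16553314 0.087     ] [0.44833207 0.17652649 0.087     ] -15.06671253005222 0.04229131082217531
seat top [ 0.51286766 -0.1944908   0.198     ] scene [ 0.517041   -0.19639393  0.198     ]
gap [-0.01303317 -0.03701338] -109.3982140833209 0.03924096758675668
gap [ 0.04041542 -0.00166035] -2.352507726403088 0.04044950643991254
gap [-0.03025033  0.02458277] 140.90115195592324 0.0389794221760438
handles [ 0.52430354 -0.09238865  0.17      ] [ 0.50170679 -0.28971678  0.17      ] -6.5326885436246585
tap [ 0.39499386 -0.17785337  0.1       ]
caddy [0.48866341 0.29790836 0.03      ]
bowl [0.73315103 0.02883666 0.05      ]
cup [0.41705083 0.01531132 0.085     ]
teapot [0.76473639 0.23247576 0.09      ]
tray [array([0.64574174, 0.33957659, 0.024     ]), array([0.64021998, 0.07769245, 0.024     ]), array([0.38261482, 0.0848229 , 0.024     ]), array([0.38900267, 0.34414939, 0.024     ])]
```

```bash
python3 -m pendant '1 -0.38 -0.8 0 0 0;1 -0.38 -0.8 0 0 0;1 -0.38 -0.8 0 0 0;1 -0.38 0 0 0 0;1 -0.38 0 0 0 0;1 -0.38 0 0 0 0;1 -0.38 0 0 0 0;1 -0.38 0 0 0 0'; python3 -m pendant '1 0 0 0 0 0;0 0 0 0 0 0' ; python3 - <<'E'
from bench import *
from h import *
m=camera_model("wrist");print(m["eye"],m["rotation"]);cv2.imwrite("pics/w1.png",camera("wrist"))
print(sense()["tool_pos"],sense()["eef_rot"],proj(m,(.515,-.196,.215)))
E
```

```text
t: 1.15
tool_pos: [0.4621, -0.2276, 0.3225]
eef_rot: [-3.141, 0.0, 0.44]
force: [0.3, -0.6, -0.5]
finger_gap: 0.0917
t: 1.4
tool_pos: [0.4989, -0.2102, 0.3218]
eef_rot: [-3.14, 0.0, 0.443]
force: [0.3, 0.2, 0.4]
finger_gap: 0.0916
[ 0.56207319 -0.17952129  0.47981146] [-0.26616625  0.00183722 -1.12747604]
[ 0.49781005 -0.21110191  0.32198275] [-3.14059873e+00  1.06617394e-03  4.41872518e-01] [274.08695215 184.14180959]
```

View pics/w1.png

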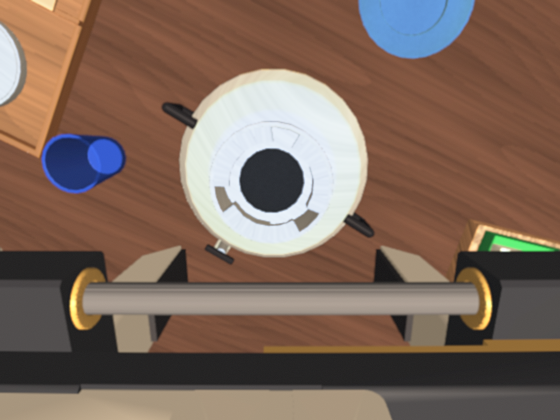

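Excellent: the neck and three gaps show, at about (284,133), (307,220) and (221,200), with the seat around (271,180). Enlarging.

```bash
python3 - <<'E'
from h import *
i=cv2.imread("pics/w1.png");cv2.imwrite("pics/w1c.png",cv2.resize(i[110:250,200:340],None,fx=4,fy=4,interpolation=2))
E
```

```text
(no output)
```

View pics/w1c.png

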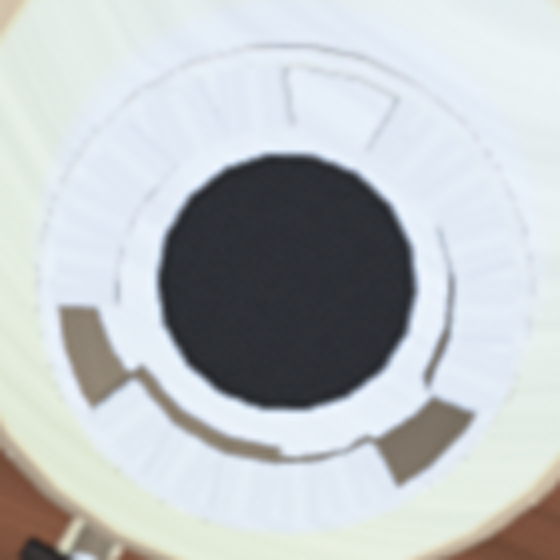

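```bash
python3 - <<'E'
from h import *
m=dict(camera_matrix=np.array([[349.07521789,0,280.35086549],[0,349.07521789,212.49204892],[0,0,1.]]),D=np.array([-0.01762069,0,0,0,0]),eye=np.array([0.56207319,-0.17952129,0.47981146]),rotation=np.array([-0.26616625,0.00183722,-1.12747604]))
W=lambda u,v:(200+(u+.5)/4-.5,110+(v+.5)/4-.5)
print("seat",atz(m,W(287,281),.198))
P=[atz(m,W(*q),.215)[:2] for q in((60,308),(93,406),(474,412),(400,486),(287,66),(399,99))]
P=np.array(P)
from scipy.optimize import least_squares
f=least_squares(lambda x:np.hypot(*(P-x[:2]).T)-x[2],[.515,-.195,.04]).x;print("circle",f)
for c in (f[:2],atz(m,W(287,281),.198)[:2]):
  a=np.degrees(np.arctan2(P[:,1]-c[1],P[:,0]-c[0]));print(a,[(a[2*i]+a[2*i+1])/2 for i in range(3)],np.hypot(*(P-c).T))
rim=np.array([atz(m,W(*q),.215)[:2] for q in((288,45),(42,283),(533,283),(285,530))])
print(least_squares(lambda x:np.hypot(*(rim-x[:2]).T)-x[2],[.515,-.195,.04]).x)
E
```

```text
seat [ 0.51422586 -0.19355841  0.198     ]
circle [ 0.51364202 -0.193949    0.04353736]
[ 117.50676913  144.56755046  -95.76440723 -123.59464843   24.56779493
   -4.07460999] [np.float64(131.03715979869924), np.float64(-109.67952783055689), np.float64(10.246592468218067)] [0.04348534 0.04343351 0.04319298 0.04393919 0.04375387 0.04341926]
[ 118.4283041   145.42887114  -96.47552204 -123.94186524   24.41812682
   -4.65080689] [np.float64(131.92858762014527), np.float64(-110.2086936392634), np.float64(9.883659964699996)] [0.04341418 0.04368772 0.04364359 0.0445884  0.04306064 0.04286681]
[ 0.51405787 -0.19423693  0.04723249]
```

```bash
python3 -m pendant '0.32 -0.84 0 0 0 1;0.25 -0.87 0 0 0 1;0.17 -0.89 0 0 0 1;0.09 -0.9 0 0 0 1;0.01 -0.9 0 0 0 1;-0.06 -0.9 0 0 0 1;-0.14 -0.89 0 0 0 1;-0.22 -0.87 0 0 0 1'; python3 -m pendant '-0.19 -0.57 0.6 0 0 0;-0.19 -0.57 0.6 0 0 0;-0.19 -0.57 0.6 0 0 0;-0.19 -0.57 0.6 0 0 0;0 0 0 0 0 0' ; python3 - <<'E'
from bench import *
from h import *
m=camera_model("wrist");print(repr(m["eye"]),repr(m["rotation"]));i=camera("wrist");cv2.imwrite("pics/w2.png",i)
print(sense()["tool_pos"],sense()["eef_rot"],sense()["force"],proj(m,(.469,.172,.087)))
E
```

```text
t: 2.45
tool_pos: [0.4751, 0.076, 0.3228]
eef_rot: [3.141, -0.0, -0.263]
force: [-0.4, 0.4, -0.3]
finger_gap: 0.0913
t: 3.08
tool_pos: [0.4683, 0.1717, 0.2252]
eef_rot: [3.139, 0.004, -0.257]
force: [-0.9, 0.3, 0.4]
finger_gap: 0.0917
array([0.53640784, 0.15452617, 0.3828926 ]) array([-2.69878774e-01, -1.58716247e-03, -1.82796687e+00])
[0.46921531 0.17116029 0.22646248] [ 3.14028603e+00  1.16411683e-03 -2.58021313e-01] [ 0.43830014 -0.53485512  0.60205936] [280.09350214 198.96089491]
```

View pics/w2.png

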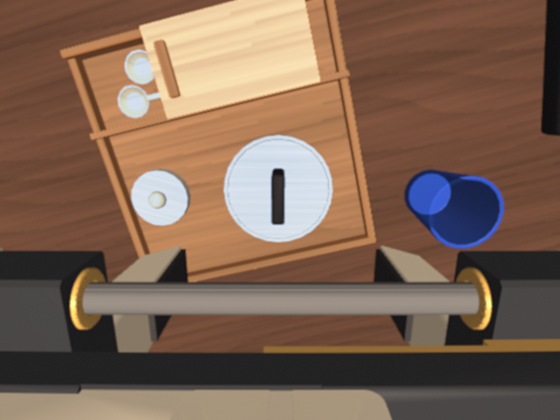

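```bash
python3 - <<'E'
from h import *
i=cv2.imread("pics/w2.png");cv2.imwrite("pics/w2c.png",cv2.resize(i[120:260,210:350],None,fx=4,fy=4,interpolation=2))
E
```

```text
(no output)
```

View pics/w2c.png

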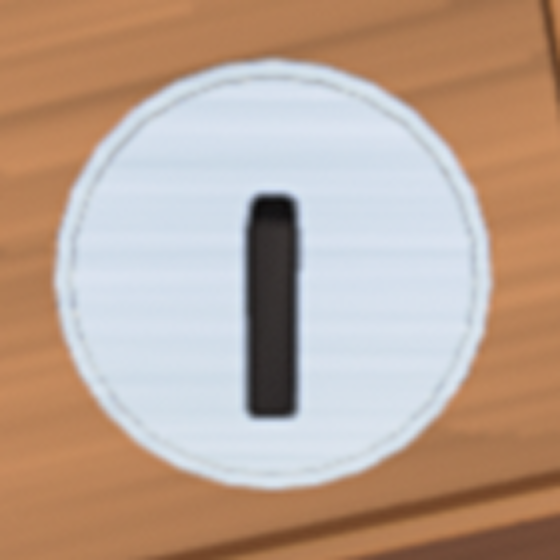

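```bash
python3 - <<'E'
from h import *
m=dict(camera_matrix=np.array([[349.07521789,0,280.35086549],[0,349.07521789,212.49204892],[0,0,1.]]),D=np.array([-0.01762069,0,0,0,0]),eye=np.array([0.53640784, 0.15452617, 0.3828926 ]),rotation=np.array([-2.69878774e-01, -1.58716247e-03, -1.82796687e+00]))
W=lambda u,v:(210+(u+.5)/4-.5,120+(v+.5)/4-.5)
a=atz(m,W(273.5,218),.087);b=atz(m,W(272,416),.087);c=atz(m,W(273,274),.045)
print(a,b,(a+b)/2,np.linalg.norm(a-b),np.degrees(np.arctan2(*(a-b)[1::-1])),"disc",c)
g=(a+b)/2; d=g-np.array([.4690,.1714,.2258]);y=-.2585
print("tool dx,dy mm",1e3*(np.cos(y)*d[0]+np.sin(y)*d[1]),1e3*(np.sin(y)*d[0]-np.cos(y)*d[1]))
E
```

```text
[0.49050578 0.16818772 0.087     ] [0.44783189 0.17983648 0.087     ] [0.46916884 0.1740121  0.087     ] 0.04423522505582878 -15.268144098542315 disc [0.47058928 0.17380413 0.045     ]
tool dx,dy mm -0.5045068313055151 -2.5684725913072306
```

```bash
python3 -m pendant '0 -0.06 0.8 0 0 0.1;0 0 0.8 0 0 0;0 0 0.8 0 0 0;0 0 0.8 0 0 0;0 0 0.6 0 0 0;0 0 0.3 0 0 0;0 0 0.2 0 0 0;0 0 0 0 0 0';python3 -m pendant '0 0 0 0 0 0;0 0 0 0 0 0;0 0 0 0 0 0;0 0 0 0 0 0' 0 40
```

```text
t: 4.12
tool_pos: [0.4707, 0.174, 0.0551]
eef_rot: [-3.142, -0.001, -0.267]
force: [-0.7, -0.7, 0.3]
finger_gap: 0.0915
t: 4.62
tool_pos: [0.4704, 0.1743, 0.0548]
eef_rot: [3.142, -0.0, -0.267]
force: [0.5, 0.3, 0.1]
finger_gap: 0.0563
```

```bash
python3 -m pendant '0 0 0 0 0 0;0 0 0 0 0 0;0 0 0 0 0 0;0 0 0 0 0 0;0 0 0 0 0 0;0 0 0 0 0 0' 0 40; python3 - <<'E'
from bench import *
from h import *
s=sense();print(s["tool_pos"],s["eef_rot"],s["force"],s["moment"],s["finger_gap"])
E
```

```text
t: 5.38
tool_pos: [0.4702, 0.1742, 0.0545]
eef_rot: [3.141, 0.0, -0.267]
force: [0.5, -0.0, -1.4]
finger_gap: 0.0119
[0.47017583 0.17423044 0.05450962] [ 3.14130208e+00  3.90935397e-04 -2.67077088e-01] [ 0.48721459 -0.02642031 -1.36665565] [2.38803710e-02 3.95184762e-02 5.17148382e-05] 0.011944092878383631
```

```bash
python3 -m pendant '0 0 -0.3 0 0 0;0 0 -0.8 0 0 0;0 0 -1 0 0 0;0 0 -1 0 0 0;0 0 -1 0 0 0;0 0 -1 0 0 0;0 0 -1 0 0 0'; python3 -m pendant '0.35 0.86 0 0 0 -1;0.27 0.89 0 0 0 -1;0.19 0.91 0 0 0 -1;0.11 0.92 0 0 0 -1;0.03 0.93 0 0 0 -1;-0.06 0.92 0 0 0 -0.16;-0.06 0.92 0 0 0 0;-0.06 0.92 0 0 0 0'; python3 -m pendant '-0.06 0.92 0 0 0 0;-0.05 0.7 0 0 0 0;0 0 0 0 0 0;0 0 0 0 0 0'; python3 - <<'E'
from bench import *
from h import *
s=sense();print(s["tool_pos"],s["eef_rot"],s["force"],s["moment"],s["finger_gap"])
for n in("wrist","top","scene"):
  i=camera(n);cv2.imwrite(f"pics/{n}3.png",i)
E
```

```text
t: 6.25
tool_pos: [0.4698, 0.1742, 0.3008]
eef_rot: [-3.141, -0.0, -0.267]
force: [0.5, -0.2, -2.2]
finger_gap: 0.012
t: 7.25
tool_pos: [0.5039, -0.1212, 0.2994]
eef_rot: [3.141, -0.0, 0.183]
force: [0.4, 0.6, -1.7]
finger_gap: 0.0117
t: 7.75
tool_pos: [0.5114, -0.1842, 0.299]
eef_rot: [-3.141, -0.0, 0.183]
force: [0.3, 0.5, -2.5]
finger_gap: 0.0117
[ 0.51142076 -0.18416925  0.29902506] [-3.14119629e+00 -3.58005413e-05  1.83186232e-01] [ 0.33494857  0.5110161  -2.50458637] [-0.01832359  0.02332556  0.07000639] 0.011731152894810243
```

View pics/wrist3.png

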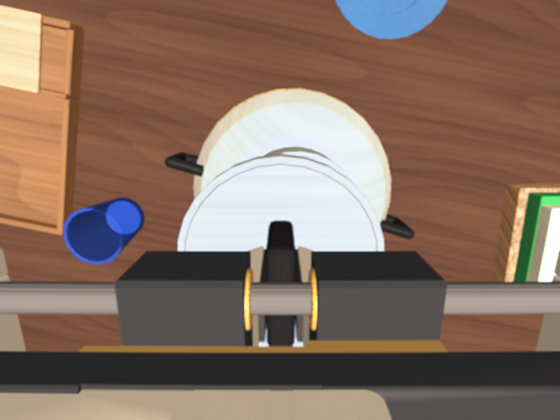

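View pics/scene3.png

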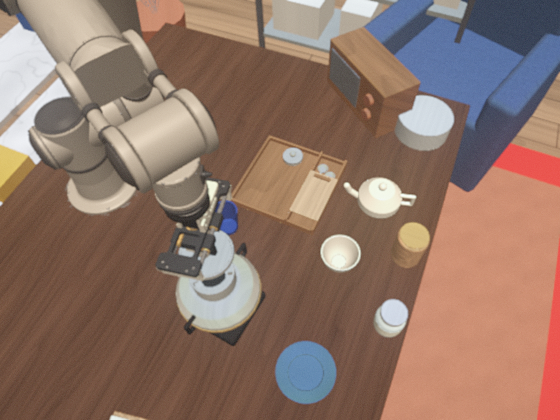

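```bash
python3 -m pendant '0.02 0.25 0 0 0 0;0 0 0.4 0 0 0;0 0 0.4 0 0 0;0 0 0 0 0 0;0 0 0 0 0 0'; python3 - <<'E'
from bench import *
from h import *
s=sense();print(s["tool_pos"],s["eef_rot"],s["force"],s["moment"],s["finger_gap"])
for n in("wrist","top","scene"):
  i=camera(n);cv2.imwrite(f"pics/{n}4.png",i)
t=cv2.imread("pics/scene4.png");cv2.imwrite("pics/s4c.png",cv2.resize(t[220:340,155:275],None,fx=5,fy=5,interpolation=2))
t=cv2.imread("pics/wrist4.png");cv2.imwrite("pics/w4c.png",cv2.resize(t[70:260,150:420],None,fx=2.8,fy=2.8,interpolation=2))
E
```

```text
t: 8.52
tool_pos: [0.5147, -0.1947, 0.2674]
eef_rot: [3.141, -0.001, 0.183]
force: [-0.4, -0.1, -1.8]
finger_gap: 0.0119
[ 0.51466964 -0.19466838  0.26740021] [ 3.14082233e+00 -7.71857245e-04  1.83357664e-01] [-0.36091604 -0.1458845  -1.78223485] [ 0.03662574  0.0508843  -0.03986389] 0.011879175601715355
```

View pics/s4c.png

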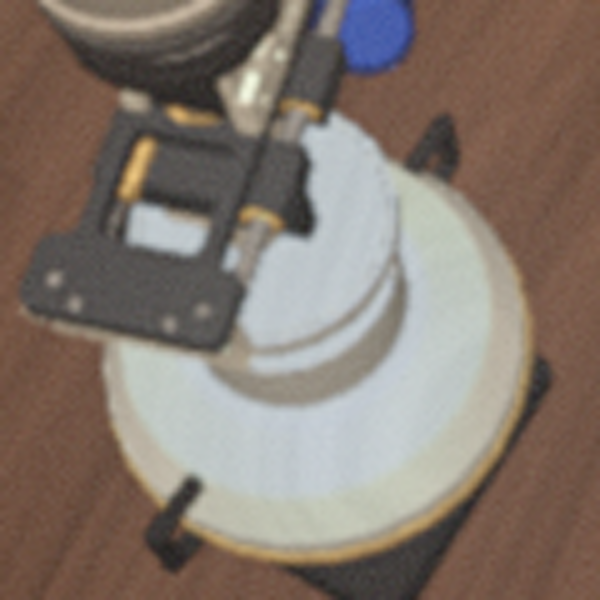

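View pics/w4c.png

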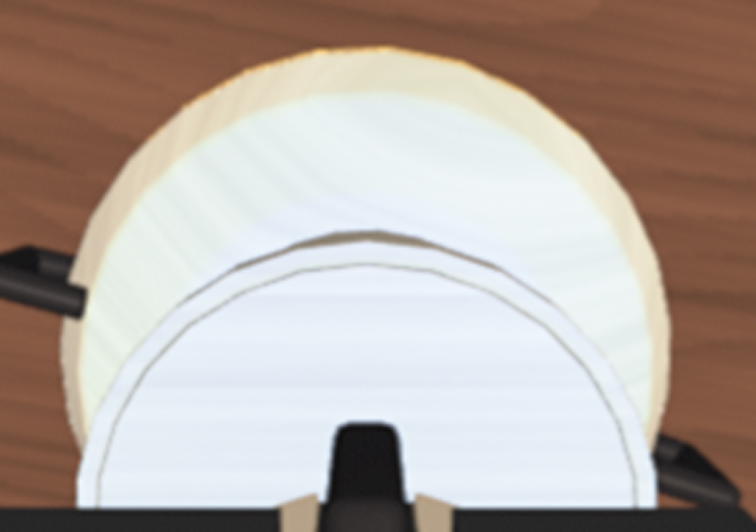

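```bash
python3 -m pendant '0 -0.015 0.2 0 0 0;0 0 0.12 0 0 0;0 0 0.08 0 0 0;0 0 0 0 0 0'; python3 -m pendant '0 0 0.04 0 0 0;0 0 0 0 0 0'; python3 -m pendant '0 0 0.04 0 0 0;0 0 0 0 0 0';python3 -c "
from bench import *
s=sense();print(s['tool_pos'],s['force'],s['moment'])"
```

```text
t: 9.18
tool_pos: [0.5141, -0.1937, 0.2504]
eef_rot: [-3.141, 0.001, 0.183]
force: [1.0, 0.4, -2.7]
finger_gap: 0.0119
t: 9.43
tool_pos: [0.5142, -0.1938, 0.2491]
eef_rot: [3.141, -0.0, 0.183]
force: [-0.6, 0.2, -2.3]
finger_gap: 0.012
t: 9.68
tool_pos: [0.5141, -0.1938, 0.2474]
eef_rot: [-3.142, 0.0, 0.183]
force: [0.2, 1.1, -3.0]
finger_gap: 0.0115
[ 0.5141228  -0.1937737   0.24739875] [ 0.23959136  1.13069351 -3.00839331] [ 0.00384265 -0.01306855 -0.01043457]
```

```bash
for i in 1; do python3 -m pendant '0 0 0.04 0 0 0;0 0 0 0 0 0'; python3 -m pendant '0 0 0.04 0 0 0;0 0 0 0 0 0'; done;python3 -c "
from bench import *
s=sense();print(s['tool_pos'],s['force'],s['moment'])"
```

```text
t: 9.93
tool_pos: [0.5141, -0.1938, 0.2458]
eef_rot: [-3.141, 0.0, 0.183]
force: [-0.8, 0.1, -2.9]
finger_gap: 0.0119
t: 10.18
tool_pos: [0.5142, -0.1938, 0.2442]
eef_rot: [3.142, 0.0, 0.183]
force: [0.9, 0.0, -2.9]
finger_gap: 0.012
[ 0.51417133 -0.19382528  0.24419639] [ 0.8572873   0.02817951 -2.85694344] [-0.00962054 -0.00985775  0.02097463]
```

```bash
python3 -m pendant '0 0 0.03 0 0 0;0 0 0 0 0 0'; python3 -m pendant '0 0 0.03 0 0 0;0 0 0 0 0 0;0 0 0 0 0 0';python3 -c "
from bench import *
s=sense();print(s['tool_pos'],s['force'],s['moment'])"
```

```text
t: 10.42
tool_pos: [0.5142, -0.1938, 0.243]
eef_rot: [3.142, 0.0, 0.183]
force: [0.8, -0.7, -2.3]
finger_gap: 0.0115
t: 10.8
tool_pos: [0.5143, -0.1939, 0.2424]
eef_rot: [3.141, -0.001, 0.183]
force: [-0.7, -0.2, 2.4]
finger_gap: 0.012
[ 0.51430634 -0.19388296  0.24237999] [-0.66572957 -0.17834487  2.43506424] [0.001889   0.18445453 0.01605588]
```

```bash
python3 -m pendant '0 0 0.04 0 0 0;0 0 0 0 0 0'; python3 -m pendant '0 0 0.04 0 0 0;0 0 0 0 0 0;0 0 0 0 0 0';python3 -c "
from bench import *
s=sense();print(s['tool_pos'],s['force'],s['moment'])"
```

```text
t: 11.05
tool_pos: [0.5143, -0.1939, 0.2405]
eef_rot: [3.141, -0.0, 0.183]
force: [0.5, 0.2, 3.2]
finger_gap: 0.0123
t: 11.42
tool_pos: [0.5143, -0.1939, 0.2389]
eef_rot: [3.141, -0.0, 0.183]
force: [0.1, 0.2, 3.7]
finger_gap: 0.0118
[ 0.51429995 -0.19390463  0.23887009] [0.11598447 0.24724103 3.72492552] [0.02210873 0.19074003 0.00113025]
```

```bash
python3 -m pendant '0 0 0.05 0 0 0;0 0 0.05 0 0 0;0 0 0.05 0 0 0;0 0 0 0 0 0;0 0 0 0 0 0';python3 -m pendant '0 0 0.02 0 0 0;0 0 0 0 0 0';python3 -c "
from bench import *
s=sense();print(s['tool_pos'],s['force'],s['moment'])"
```

```text
t: 12.05
tool_pos: [0.5143, -0.1939, 0.2334]
eef_rot: [3.141, -0.001, 0.183]
force: [-1.9, 1.2, 7.8]
finger_gap: 0.0117
t: 12.3
tool_pos: [0.5143, -0.1939, 0.2327]
eef_rot: [3.141, -0.001, 0.183]
force: [-2.0, 0.9, 8.5]
finger_gap: 0.0122
[ 0.51432637 -0.1938753   0.2326846 ] [-2.00848674  0.88927384  8.53376029] [ 0.17253491  0.39372694 -0.01001225]
```

```bash
python3 -m pendant '-0.01 0 0 0 0 0.8;0 0 0 0 0 0.8;0 0 0 0 0 0.8;0 0 0 0 0 0' ;python3 -m pendant '0 0 0 0 0 0.8;0 0 0 0 0 0.8;0 0 0 0 0 0';python3 -c "
from bench import *
s=sense();print(s['tool_pos'],s['force'],s['moment'])"
```

```text
t: 12.8
tool_pos: [0.5144, -0.1942, 0.2329]
eef_rot: [3.14, -0.002, -0.027]
force: [-0.6, 0.8, 8.1]
finger_gap: 0.0118
t: 13.18
tool_pos: [0.5144, -0.1942, 0.2329]
eef_rot: [3.141, -0.002, -0.167]
force: [-0.1, -0.5, 9.3]
finger_gap: 0.0121
[ 0.51437959 -0.19422611  0.23290396] [-0.11819626 -0.45891477  9.31654981] [ 0.08235575  0.22106271 -0.0591157 ]
```

```bash
python3 -m pendant '0 0 0 0 0 0.8;0 0 0 0 0 0.8;0 0 0 0 0 0.8;0 0 0 0 0 0.4;0 0 0 0 0 0' ;python3 -c "
from bench import *
s=sense();print(s['tool_pos'],s['force'],s['moment'])";python3 -m pendant '0 0 0 0 0 0.3;0 0 0 0 0 0';python3 -c "
from bench import *
s=sense();print(s['tool_pos'],s['force'],s['moment'])"
```

```text
t: 13.8
tool_pos: [0.5144, -0.1942, 0.2329]
eef_rot: [3.141, -0.003, -0.41]
force: [-0.3, 0.1, 9.4]
finger_gap: 0.0122
[ 0.5143977  -0.19419485  0.23291949] [-0.28754132  0.06360702  9.36505186] [ 0.07497433  0.13327834 -0.01587121]
t: 14.05
tool_pos: [0.5144, -0.1943, 0.2329]
eef_rot: [3.141, -0.003, -0.436]
force: [-0.2, -0.4, 8.5]
finger_gap: 0.0119
[ 0.51443376 -0.19431941  0.23291795] [-0.16185049 -0.38021824  8.47135094] [0.04838908 0.13764455 0.12810468]
```

```bash
P='from bench import *
s=sense();print(s["tool_pos"],s["eef_rot"],s["force"],s["moment"])'; python3 -m pendant '0 0 0 0 0 0.3;0 0 0 0 0 0' ;python3 -c "$P";python3 -m pendant '0 0 0 0 0 0.3;0 0 0 0 0 0';python3 -c "$P"
```

```text
t: 14.3
tool_pos: [0.5146, -0.1947, 0.233]
eef_rot: [3.141, -0.003, -0.462]
force: [-0.2, -2.0, 7.4]
finger_gap: 0.0121
[ 0.51457861 -0.19472067  0.23296889] [ 3.14065031 -0.00349429 -0.46232853] [-0.20785595 -1.98577176  7.44070513] [-0.14862602  0.04815454  0.30447149]
t: 14.55
tool_pos: [0.5147, -0.1949, 0.233]
eef_rot: [3.14, -0.004, -0.488]
force: [0.0, -3.3, 7.7]
finger_gap: 0.0118
[ 0.51465175 -0.19485326  0.23295454] [ 3.14043109 -0.00378924 -0.48775197] [ 0.04755509 -3.32640655  7.71247867] [-0.35498985 -0.04446379  0.70728941]
```

```bash
P='from bench import *
s=sense();print(s["tool_pos"],s["eef_rot"],s["force"],s["moment"])'; python3 -m pendant '0 0 0 0 0 -0.5;0 0 0 0 0 0' ;python3 -c "$P";python3 -m pendant '0 0 -0.04 0 0 0;0 0 -0.04 0 0 0;0 0 0 0 0 0';python3 -c "$P"
```

```text
t: 14.8
tool_pos: [0.5146, -0.1946, 0.233]
eef_rot: [3.141, -0.004, -0.445]
force: [1.0, -1.7, 8.6]
finger_gap: 0.0118
[ 0.51463723 -0.1946477   0.23302191] [ 3.1408974  -0.00359679 -0.44468858] [ 0.96794042 -1.70474229  8.59336526] [-0.15689437  0.04910198  0.07312367]
t: 15.18
tool_pos: [0.5146, -0.1946, 0.236]
eef_rot: [3.141, -0.003, -0.445]
force: [0.4, -1.7, 6.7]
finger_gap: 0.0116
[ 0.51463789 -0.19463991  0.23600172] [ 3.14087583 -0.00336137 -0.44504542] [ 0.40340564 -1.6641983   6.67845815] [-0.22558999 -0.07688843 -0.00077825]
```

```bash
P='from bench import *
s=sense();print(s["tool_pos"],s["eef_rot"],s["force"],s["moment"])'; python3 -m pendant '0 0 -0.03 0 0 0;0 0 0 0 0 0' ;python3 -c "$P";python3 -m pendant '0 0 -0.03 0 0 0;0 0 0 0 0 0';python3 -c "$P"
```

```text
t: 15.42
tool_pos: [0.5146, -0.1946, 0.237]
eef_rot: [3.141, -0.003, -0.445]
force: [1.2, -1.7, 5.9]
finger_gap: 0.0117
[ 0.51463972 -0.19464054  0.23701107] [ 3.14092115 -0.00321281 -0.44503781] [ 1.15512961 -1.70742047  5.92405086] [-0.23653779 -0.15753874  0.03690021]
t: 15.68
tool_pos: [0.5146, -0.1946, 0.2378]
eef_rot: [3.141, -0.003, -0.445]
force: [2.9, -3.9, 3.1]
finger_gap: 0.0119
[ 0.51455458 -0.19460291  0.23784984] [ 3.14099014e+00 -2.56489252e-03 -4.45188513e-01] [ 2.86740043 -3.91073735  3.13693   ] [-0.6617756  -0.63447232  0.09816065]
```

```bash
P='from bench import *
s=sense();print(s["tool_pos"],s["eef_rot"],s["force"],s["moment"])'; python3 -m pendant '0 0 -0.015 0 0 0;0 0 0 0 0 0' ;python3 -c "$P"
```

```text
t: 15.92
tool_pos: [0.5146, -0.1946, 0.2379]
eef_rot: [3.141, -0.002, -0.445]
force: [3.6, -4.6, 0.3]
finger_gap: 0.0118
[ 0.51455399 -0.19460679  0.23791661] [ 3.14101935e+00 -2.07019148e-03 -4.45220531e-01] [ 3.61427172 -4.63656884  0.34094131] [-0.75915159 -0.80944687  0.05295472]
```

```bash
python3 -m pendant '0 0 0 0 0 0;0 0 0 0 0 0;0 0 0 0 0 0;0 0 0 0 0 0;0 0 0 0 0 0;0 0 0 0 0 0' 0.5;python3 -m pendant '0 0 -0.1 0 0 0;0 0 -0.5 0 0 0;0 0 -1 0 0 0;0 0 -1 0 0 0;0 0 -1 0 0 0;0 0 -0.5 0 0 0;0 0 0 0 0 0;0 0 0 0 0 0'; python3 - <<'E'
from bench import *
from h import *
s=sense();print(s["tool_pos"],s["eef_rot"],s["force"],s["finger_gap"])
m=camera_model("wrist");print(repr(m["eye"]),repr(m["rotation"]))
for n in("wrist","top","scene"):
  i=camera(n);cv2.imwrite(f"pics/{n}5.png",i)
t=cv2.imread("pics/scene5.png");cv2.imwrite("pics/s5c.png",cv2.resize(t[220:340,155:275],None,fx=5,fy=5,interpolation=2))
E
```

```text
t: 16.68
tool_pos: [0.5138, -0.1939, 0.2381]
eef_rot: [3.142, 0.0, -0.445]
force: [-0.3, 0.3, -0.5]
finger_gap: 0.0459
t: 17.68
tool_pos: [0.5135, -0.1937, 0.401]
eef_rot: [-3.142, 0.002, -0.445]
force: [-0.5, 0.0, -0.6]
finger_gap: 0.0459
[ 0.5135197  -0.1937403   0.40100098] [-3.14155806e+00  1.76274048e-03 -4.45116971e-01] [-0.49432061  0.00325511 -0.56735233] 0.04586053590520727
array([ 0.57673342, -0.22360543,  0.55882615]) array([-2.68159478e-01,  4.22969288e-04, -2.01567323e+00])
```

View pics/s5c.png

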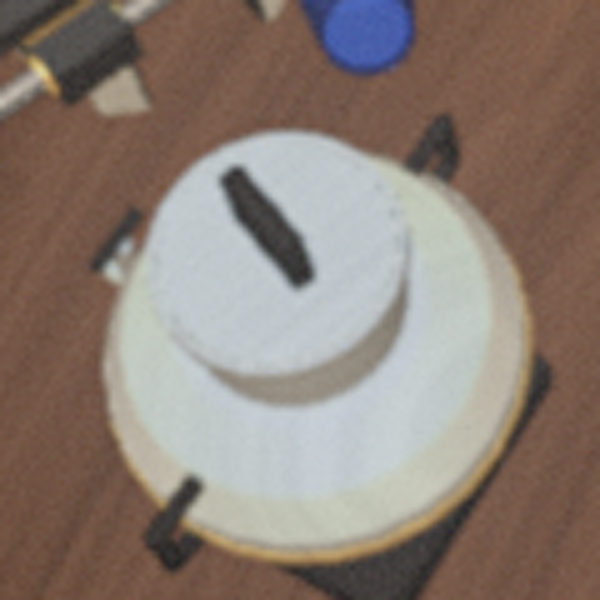

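View pics/wrist5.png

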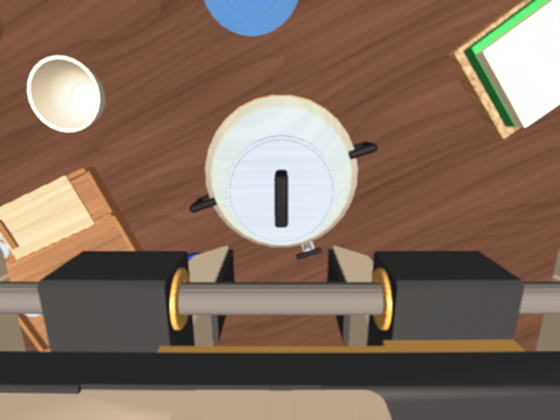

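```bash
python3 - <<'E'
from bench import *
from h import *
m=camera_model("wrist");i=cv2.imread("pics/wrist5.png")
print("disc ctr",atz(m,(281,188.5),.2285)); print("proj expected bar top ends",[proj(m,(.5138+a*.023*np.cos(-.445),-.194+a*.023*np.sin(-.445),.2705)) for a in(1,-1)])
s=sense();print(s["force"],s["t"])
close_job()
E
```

```text
disc ctr [ 0.5161891  -0.19527391  0.2285    ]
proj expected bar top ends [array([280.93694091, 174.58538584]), array([280.90678723, 227.28634982])]
[-0.3033412   0.10913921 -0.49210636] 17.825
the job is handed in; nothing more can be done
```

The lid is locked in the samovar's neck and released, and I handed the job in at about 17.8 s. The verdict isn't reported.

**What I did**
- **Gaps and grasp:** the wrist camera put the gaps at about 10.5° from world x (samovar's own yaw not separated out). I gripped the lid by its bar with 40 N.
- **Drop and press:** the lugs went straight through the gaps, with no searching. First contact was about 4.7 N at the expected seat height. I pressed about 10 mm at roughly 11 N.
- **Turn and lock:** I turned it clockwise about 36–38° until the moment rose to 0.7 N m at the stop, then eased back about 2.5°. I let the spring lift it until it would rise no further, at the expected lock height, then opened the gripper and lifted it clear.

**Last checks**
- **Release:** the force reading was about zero with the gripper clear of everything.
- **Height:** about 21.5 mm below the mouth, worked out from the tool height just before release, not measured afterwards.
- **Level and angle:** the lid looks level, and its bar ends lie within about 3 pixels of where they should be.
- **Disagreement:** a rough reading of the disc's centre came out about 2.7 mm from the neck's axis, inside the 4 mm limit. The tool position at release suggested under 1 mm.
- **Other objects:** I moved nothing else that I could see, but I did not measure the other items again at the end.

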